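# Hang a loaded carrier on the spray rail and lock the rail for transport

## Robot

A 6-joint arm with a two-finger parallel gripper is mounted at the origin on a cart in front of the work surface, level with it; the furniture and walls round the work are solid. World frame = base frame: x ahead of the robot, y to its left, z up, the work surface at z = 0. Lengths are in m, angles in rad, forces in N, time in s.
With the tool pointing down it reaches from about 0.35 to 0.85 m from the base axis. Payload 8.1 kg.
Tool frame: the origin (TCP) lies between the finger pads; the fingertips stand 19 mm ahead of it and the grasp point (between the pads) is the TCP; z points along the fingers, y is the line along which they close (so a half turn about z gives the same grasp; the last joint's range is limited). The gripper opens to 93 mm and grips with 3 to 60 N. Pads are 15 mm wide; open, the fingers measure 128 mm over their backs; the gripper's body (75 mm by 188 mm) begins 65 mm behind the grasp point.
Start: joints at [1.169, 0.13, 1.488, -0, 1.523, -0.085], TCP at [0.187, 0.57, 0.238] pointing down, gripper open.
Joint ranges: [-2.96, 2.96], [-0.89, 2.26], [0.02, 2.5], [-1.34, 4.48], [0, 2.73], [-2.66, 2.66]. Speed limits (rad/s): [2.39, 2.39, 2.79, 3.14, 3.14, 3.14].

## Interface

Orientations are given as [roll, pitch, yaw] about the fixed x, y, z axes, in that order (R = Rz(yaw) Ry(pitch) Rx(roll)).
In Python, from bench import ctrl gives the robot as it stands. The module is installed in compiled form; this text tells all that it offers.
- The arm moves only by the shell command python3 -m crank 'ROWS' [OPENING] [FORCE]. ROWS is JSON, one flat list of numbers, 4 for each row, row after row: the shift along the tool's x, y, z in units of 0.1 m (1.0 is 0.1 m), then the turn about the tool's z in units of 30 degrees (1.0 is 30 degrees). In form: [x, y, z, roll, x, y, z, roll, ...]. A call has 1 to 12 rows; each row is the pose to reach, as a shift and turn from the pose commanded when the call began, along the tool's axes at that moment; what a row does not reach only later rows make up. A row lasts 1/12 s, in which the tool goes at most 41.7 mm and 7.16 degrees, less where a joint would pass 70% of its speed; a pose out of reach is approached as far as the arm can. A call with a number of a shift or a turn outside -1 to 1 is refused whole. A call with a gripper value outside its range is refused whole. OPENING is the opening, from -1 (shut) to 1 (fully open), set as the call begins (- or left out, the last holds). The fingers move at their own pace and stop on an object; FORCE is the grip in N (left out, the last holds). Time passes only in rows, so rows that repeat a pose let the fingers close. It gives the time, the measured TCP pose, the force, the opening and the grip force at its end, in the units of the state.
- ctrl.get_state(): the state, without advancing time (a new reading comes with each control period).
- ctrl.get_image(name): name is "scene" or "top" or "wrist"; returns a dict with "img" (480x640x3 uint8, blue, green, red), "intrinsics" (3x3 intrinsics, pixels), "R" (3x3) and "t" (3): a world point X has camera coordinates R X + t; the wrist camera has in their place "tool_from_camera" (4x4, takes a point from camera to tool coordinates, whose origin is the TCP and whose axes are the flange's). Camera axes: x right, y down, z forward; pixel columns grow to the right and rows downward; lengths in m; the calibration is good to about 2 mm. The wrist camera is an equidistant fisheye: a pixel r from the principal point sees the ray r / f radians off the axis. A picture is of the moment at which its call begins: read the wrist's pose just before it. There is no depth.
- ctrl.hand_in(): hands the job in; it is judged then, once.
The state is a dict: "time_s": time; "joint_pos": joint angles; "joint_velocities": joint speeds; "joint_torque": joint torques, N m; "position": TCP position; "orientation": TCP orientation; "ft_force": force on the tool from outside, world axes, zero at the start; "moment": the same for the moment, N m; "opening": finger opening in m; "grasp_force": force on a finger pad.
Only numpy, scipy, OpenCV 4.12 (cv2) and the standard library are available. Lean on these libraries where they do the work, as an engineer would, in place of code of your own. Each camera call takes 0.05 s, during which the arm holds its last target. There are 200 camera calls.

## Task

Take the carrier with the yellow gear out of the grey crate and hang it on the spray rail at the free station under the green clip, its hook over the rail's lip and fully down behind it like its two neighbours; the drip shield leaves no room for a gripper above the hook there, so set the carrier down on the bench on the way and take it again by its blue grip. Then slide the orange lock grip on top of the rail fully home to the left, to its end stop, and leave everything else as it is: the two carriers already hanging, the mug and blue lattice cube at the front of the bench, and the glue stick in the crate.

Things in the scene. Friction and masses are not known exactly. Their poses are not given: they have to be found in the camera images.
- carrier: Loose carrier, yellow 44 mm gear bolted on its foot, 0.15-0.31 kg, 172 mm high, stands alone. Origin: underside of the foot below the stem's back face. x to the hook side, y along the rail once hung, z up. mm: foot x -88..18, y +-22, 5 thick; gear and nut at x -58 up to z 22; stem x -6..0, y +-15, above z 125 y +-10. Mass centre near x -27, z 55. Starts in the crate, hook to the robot.
- carrier_crown (a point): Centre of the hook's crown, at carrier (7, 0, 166) mm: crown x -6..20, y +-10, z 160..172. In the crate only crown and nose stand out above the walls: pinch it from above along y (20 mm) and lift straight up at least 140 mm.
- carrier_nose (a point): Lower end of the hook's nose, at carrier (16, 0, 142) mm. Nose x 12..20, y +-10, z 142..160; between it and the stem a gap of 12 mm, open below, 18 mm deep: the lip goes in there.
- carrier_grip (a point): Centre of the carrier's blue grip, at carrier (-67, 0, 48) mm: x -85..-49, y +-6 (12 mm thick), z 32..64. Pinch it along y from above; a gripper pointing straight down there just clears the stem, which rises behind it.
- clip: Fixed green clip, 24 mm wide, on the front edge of the drip shield over the free station. Its origin lies on the bench (z 0) under the lip's front face there: a well hung carrier has the same x, y and yaw, its origin 40 mm above the bench. The clip itself is at its x -17..5 mm, z 245..259 mm.
- rail: Fixed rail on two posts, 400 mm long. Origin: on the bench under the lip's front face, mid-length; x away from the robot (yaw +-0.14), y along it. Three stations at y -110, 0, 110 mm, two taken. Front plate x 0..5 mm, z 150..200; guide bar x 0..5, z 85..105; a hung carrier's stem lies on both. Posts x 32..62, y +-165 mm, their 8 mm high feet from x -20.
- lip (a point): Top edge of the anti-jump lip, mid-length, z 200 mm: lip 5 mm thick, rail x 0..5. Behind it a channel to rail x 28 mm, floor z 172. Seated, the carrier's crown underside rests on the lip, the nose 18 mm down behind it.
- shield_edge (a point): Lower front edge of the white drip shield, mid-length, rail x -10.5, z 244 mm; shield x -12..32 mm, z 250..254. The hook enters level below it: nose bottom above 200, crown top below 244 mm, which is 22 to 32 mm above its seated height.
- lock (a joint): Transport lock, m, along rail +y (left): starts 0..0.012 (open), 0.055 is the closed end stop; 2 N friction, stays where left. Its orange comb under the shield has 3 teeth, 40 mm wide, rail x 8..20, z 216..244 mm, at rail y -165, -55, 55 mm when 0, so between the stations; closed, one stands 4 mm above each seated crown. A hook not fully down blocks it; closed, it blocks the station.
- lock_grip (a point): Centre of the orange lock grip on top of the shield, z 276 mm: 28 mm in rail x, 14 mm in rail y, z 260..292 mm. Pinch it along rail y from above, or push it.
- crate: Fixed grey crate, 132 x 118 mm, walls 134 mm high, floor 4 mm, at the left or the right. Origin: centre of the underside; its x points roughly at the robot (yaw pi +- 0.4). Two compartments 118 x 50 mm inside, centred at its y +-27 mm; the carrier stands in either, parallel to the crate (same yaw), its origin at crate x 33 mm.
- hung_orange: Loose carrier of the same kind, frame and size with a 52 mm orange gear, hanging at one of the other stations. Leave it.
- hung_grey: Loose carrier of the same kind, frame and size with a 40 mm grey gear, hanging at one of the other stations. Leave it.
- glue: Loose purple and white glue stick, 35 mm thick, 96 mm high, upright in the crate's other compartment; origin at its underside. Leave it.
- mug: Loose white mug at the front of the bench, 83 x 115 mm with its handle, 86 mm high, on the other side of the bench from the crate; origin at its underside, all of it within 58 mm of it. Leave it.
- cube: Loose blue lattice cube, 37 mm, origin at its underside, on the open bench before the rail, where the carrier may be set down (the bench is bare and level from world x 0.34 to 0.47 m; from 0.475 m a 3 mm thick green cutting mat lies on it). Leave it.

How it is judged:
By the outcome, as a careful person would: the job done as asked, in the order asked, and still so for the second after the job is handed in, with the robot touching nothing.
It also fails if it takes over 72 s, if anything falls off the work surface, if the arm or the gripper's body presses on something with over 40 N, if the wrist force passes 120 N, or if a joint passes its speed limit or range.

## Working session

There is one attempt and no reset: what is moved stays moved. The work goes in short steps, Python scripts to look and compute and a shell command to move; the robot and the scene stay as the last step left them, time stands still between calls to the robot, and variables do not carry over. Pictures are saved under pics/ and viewed, at most 12 in all, crops included, and the job is handed in when it is done.

```bash
mkdir -p pics; python3 - <<'E'
from bench import ctrl
import cv2,pickle
d={}
s=ctrl.get_state();print({k:s[k] for k in('time_s','position','orientation','opening')})
for n in('scene','top','wrist'):
    d[n]=ctrl.get_image(n);cv2.imwrite(f'pics/{n}0.png',d[n]['img'])
    for k in d[n]:
        if k!='img':print(n,k,d[n][k])
pickle.dump(d,open('d0.pkl','wb'))
E
```

```text
{'time_s': 0.0, 'position': array([0.186703  , 0.56965174, 0.23659223]), 'orientation': array([-3.13975637e+00, -1.10522236e-04,  2.82480022e+00]), 'opening': 0.09295405782792836}
scene intrinsics [[485.97295372   0.         309.78826323]
 [  0.         485.97295372 238.24161228]
 [  0.           0.           1.        ]]
scene R [[ 0.56913627 -0.8222255  -0.00539691]
 [-0.37373083 -0.25283514 -0.89241227]
 [ 0.7323996   0.50992119 -0.45118867]]
scene t [-0.29104338  0.37705955  0.98282241]
top intrinsics [[445.89051776   0.         317.90376807]
 [  0.         445.89051776 237.30137761]
 [  0.           0.           1.        ]]
top R [[ 0.02060965 -0.99973795  0.00996337]
 [-0.98902424 -0.02184511 -0.14612954]
 [ 0.1463089  -0.00684234 -0.98921529]]
top t [-0.03207851  0.5554597   1.1305379 ]
wrist intrinsics [[371.64829954   0.         318.57705931]
 [  0.         371.64829954 240.39669064]
 [  0.           0.           1.        ]]
wrist tool_from_camera [[ 2.33903703e-04 -9.65709551e-01 -2.59624745e-01  7.19899342e-02]
 [ 9.99999870e-01  3.43493694e-04 -3.76741703e-04 -1.66274967e-05]
 [ 4.53002523e-04 -2.59624623e-01  9.65709506e-01 -1.47666549e-01]
 [ 0.00000000e+00  0.00000000e+00  0.00000000e+00  1.00000000e+00]]
```

View pics/scene0.png

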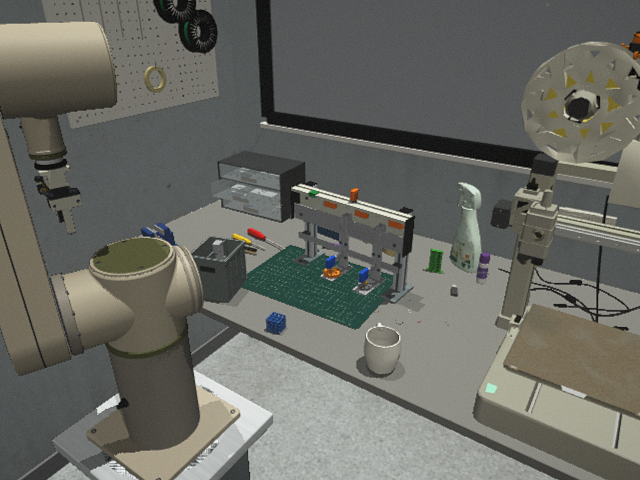

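View pics/top0.png

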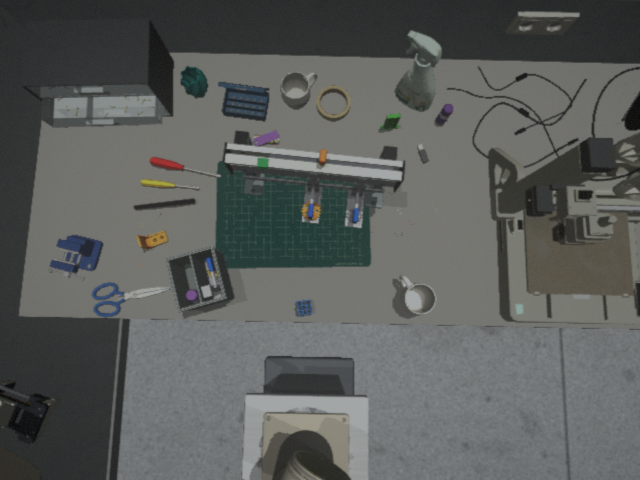

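```bash
cat > h.py <<'E'
import numpy as np,cv2,json
from bench import ctrl
from scipy.spatial.transform import Rotation as Ro
def Rm(o): return Ro.from_euler('xyz',o).as_matrix()
def ray(im,px,st=None):
    """origin, direction in world of pixel"""
    K=im['intrinsics'];u=(px[0]-K[0,2])/K[0,0];v=(px[1]-K[1,2])/K[1,1]
    if 'R' in im:
        R=np.array(im['R']);return -R.T@im['t'],R.T@np.array([u,v,1])
    r=np.hypot(u,v);d=np.array([np.sin(r)*u/max(r,1e-9),np.sin(r)*v/max(r,1e-9),np.cos(r)])
    T=np.array(im['tool_from_camera']);Rw=Rm(st['orientation'])
    return st['position']+Rw@T[:3,3],Rw@T[:3,:3]@d
def onz(im,px,z,st=None):
    o,d=ray(im,px,st);return o+d*(z-o[2])/d[2]
def proj(im,X,st=None):
    K=im['intrinsics']
    if 'R' in im: c=np.array(im['R'])@X+im['t'];return c[0]/c[2]*K[0,0]+K[0,2],c[1]/c[2]*K[1,1]+K[1,2]
    T=np.array(im['tool_from_camera']);Rw=Rm(st['orientation'])
    c=T[:3,:3].T@(Rw.T@(np.array(X)-st['position'])-T[:3,3])
    r=np.hypot(c[0],c[1]);a=np.arctan2(r,c[2]);return c[0]/r*a*K[0,0]+K[0,2],c[1]/r*a*K[1,1]+K[1,2]
def tri(rs):
    A=0;b=0
    for o,d in rs:
        d=d/np.linalg.norm(d);P=np.eye(3)-np.outer(d,d);A=A+P;b=b+P@o
    return np.linalg.solve(A,b)
def blobs(img,lo,hi,amin=20):
    m=cv2.inRange(cv2.cvtColor(img,cv2.COLOR_BGR2HSV),lo,hi)
    n,l,s,c=cv2.connectedComponentsWithStats(m)
    return [(np.round(c[i],1).tolist(),s[i].tolist()) for i in range(1,n) if s[i,4]>=amin]
def delta(p,yaw):
    """row (units) to bring TCP to p, tool down with yaw; printed for typing"""
    s=ctrl.get_state();R=Rm(s['orientation'])
    return np.round(np.r_[R.T@(np.array(p)-s['position'])*10,0],3), s['orientation']
E
python3 - <<'E'
from h import *
import pickle
d=pickle.load(open('d0.pkl','rb'))
t=d['top'];c=t['img'][130:320,160:420];cv2.imwrite('pics/topc.png',cv2.resize(c,None,fx=3,fy=3,interpolation=cv2.INTER_CUBIC))
for n in('top','scene'):
    print(n,'green',blobs(d[n]['img'],(45,120,60),(75,255,255),8));print('orange',blobs(d[n]['img'],(5,150,120),(15,255,255),8))
    print('yellow',blobs(d[n]['img'],(20,130,100),(32,255,255),6));print('blue',blobs(d[n]['img'],(105,130,60),(125,255,255),10))
E
```

```text
top green [([393.6, 115.9], [388, 114, 12, 5, 38]), ([262.3, 162.9], [258, 159, 10, 9, 70])]
orange [([322.8, 151.7], [321, 150, 5, 5, 12]), ([321.6, 159.7], [319, 157, 6, 5, 14])]
yellow [([156.5, 183.2], [141, 179, 34, 8, 170]), ([303.7, 209.2], [302, 205, 5, 10, 28]), ([318.3, 211.3], [317, 207, 4, 9, 19]), ([157.8, 238.5], [149, 231, 18, 15, 129]), ([138.4, 239.7], [137, 237, 4, 7, 12])]
blue [([310.4, 210.2], [309, 204, 4, 14, 46]), ([355.1, 215.1], [353, 209, 5, 13, 56]), ([209.6, 263.4], [206, 257, 8, 14, 65]), ([105.7, 291.2], [93, 283, 30, 16, 112]), ([108.4, 307.6], [95, 299, 29, 17, 122])]
scene green [([185.1, 27.8], [184, 23, 3, 10, 15]), ([313.0, 193.0], [309, 190, 10, 7, 37]), ([435.1, 260.4], [427, 249, 16, 24, 190])]
orange [([634.9, 53.9], [634, 52, 3, 5, 10]), ([353.2, 192.8], [350, 188, 8, 13, 53]), ([329.7, 204.8], [325, 202, 11, 7, 39]), ([361.6, 214.2], [356, 211, 12, 8, 41]), ([395.5, 224.5], [389, 221, 14, 8, 55]), ([331.4, 272.1], [323, 267, 18, 11, 77])]
yellow [([590.0, 77.9], [586, 72, 8, 11, 48]), ([569.7, 81.4], [566, 75, 10, 13, 66]), ([611.0, 84.1], [606, 78, 12, 10, 67]), ([551.0, 94.2], [546, 88, 11, 12, 69]), ([611.7, 104.2], [608, 97, 12, 14, 85]), ([552.8, 114.4], [547, 111, 11, 7, 42]), ([585.8, 119.3], [583, 117, 9, 5, 16]), ([605.5, 125.8], [602, 123, 11, 9, 59]), ([560.6, 132.1], [554, 129, 13, 8, 59]), ([583.9, 132.2], [580, 129, 9, 10, 49]), ([240.7, 238.0], [232, 234, 20, 9, 71])]
blue [([167.0, 232.9], [157, 223, 20, 22, 106]), ([147.6, 231.7], [141, 228, 13, 9, 49]), ([159.2, 233.7], [157, 232, 6, 4, 12]), ([330.0, 261.6], [326, 256, 9, 12, 91]), ([363.2, 274.7], [359, 268, 10, 15, 101]), ([275.9, 321.7], [267, 312, 18, 22, 228])]
```

View pics/topc.png

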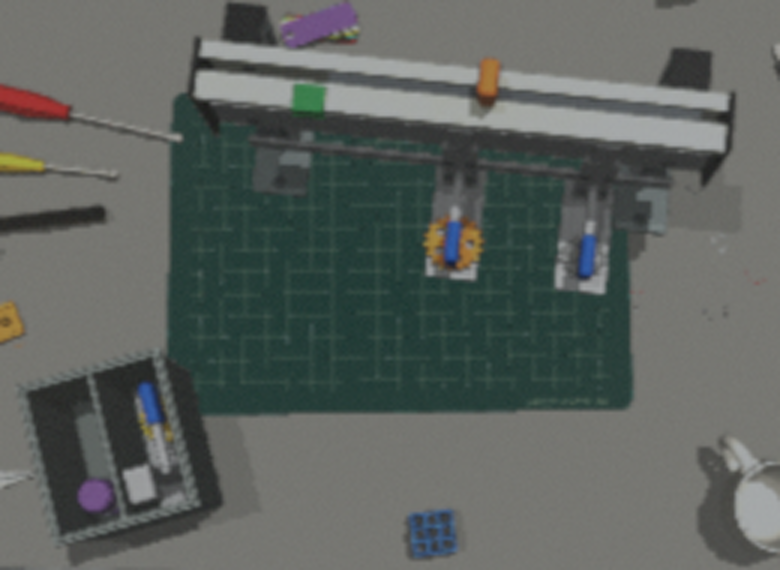

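```bash
python3 - <<'E'
from h import *
import pickle
d=pickle.load(open('d0.pkl','rb'));t=d['top'];f=lambda x,y:(160+x/3-.33,130+y/3-.33)
q=[onz(t,f(*p),.134) for p in((22,390),(162,352),(200,508),(62,543))]
print(np.round(q,4)); 
for a,b in((0,1),(1,2),(2,3),(3,0)): e=q[b]-q[a];print(np.linalg.norm(e),np.degrees(np.arctan2(e[1],e[0])))
print('crate c',np.mean(q,0))
print('crown',onz(t,f(140,484),.176))
print('grip',onz(t,(209.6,263.4),.068))
print('clip',onz(t,(262.3,162.9),.259)); cl=tri([ray(t,(262.3,162.9)),ray(d['scene'],(313,193))]);print(cl)
print('lock',onz(t,(322.2,155.7),.292))
ends=[onz(t,f(*p),.254) for p in((195,87),(728,137))];print('shield',ends,np.degrees(np.arctan2(*(ends[0]-ends[1])[1::-1])))
print('cube',onz(t,f(432,534),.037)); print('hung grips',onz(t,(310.4,210.2),.104),onz(t,(355.1,215.1),.104))
s=ctrl.get_state(); print(s['orientation'],Rm(s['orientation']))
E
```

```text
[[0.4802 0.34   0.134 ]
 [0.5132 0.2304 0.134 ]
 [0.3901 0.1937 0.134 ]
 [0.3607 0.3003 0.134 ]]
0.11444350411388027 -73.2852274506917
0.12838744203852215 -163.42287264911556
0.110557244527501 105.41874498971443
0.12593812489386685 18.355602935959602
crate c [0.43606137 0.26610142 0.134     ]
crown [0.40697011 0.23193634 0.176     ]
grip [0.47900941 0.25340058 0.068     ]
clip [0.68531695 0.10609859 0.259     ]
[0.68667662 0.10736175 0.25338142]
lock [ 0.69356162 -0.02397053  0.292     ]
shield [array([0.69457307, 0.18964726, 0.254     ]), array([ 0.66596869, -0.20108426,  0.254     ])] 85.81300383026704
cube [0.37263579 0.01263175 0.037     ]
hung grips [6.14931684e-01 4.39545488e-04 1.04000000e-01] [ 0.60495732 -0.11177848  0.104     ]
[-3.14016686e+00 -1.39158444e-04  2.82484802e+00] [[-9.50254405e-01  3.11474289e-01 -5.76334412e-04]
 [ 3.11474791e-01  9.50253511e-01 -1.31152191e-03]
 [ 1.39158443e-04 -1.42579311e-03 -9.99998974e-01]]
```

```bash
for i in 1 2 3 4; do python3 -m crank '[-0.79,-0.64,-0.16,0,-0.79,-0.64,-0.16,0,-0.79,-0.64,-0.16,0]' >/dev/null; done
python3 -m crank '[0,0,0,-1,0,0,0,-1,0,0,0,-1,0,0,0,-1,0,0,0,-1]' >/dev/null
python3 -m crank '[0,0,0,-0.15,0,0,0,-0.15,0,0,0,-0.15,0,0,0,-0.15]' 1 20
python3 - <<'E'
from h import *
s=ctrl.get_state();im=ctrl.get_image('wrist');cv2.imwrite('pics/w1.png',im['img'])
import pickle;pickle.dump((s,im),open('w1.pkl','wb'));print(s['position'],s['orientation'])
E
```

```text
time_s: 1.9
position: [0.4073, 0.2285, 0.3016]
orientation: [-3.142, -0.0, -2.86]
ft_force: [-0.1, 0.8, 0.9]
opening: 0.0933
grasp_force: 0.0
[0.4073397  0.22849359 0.30155419] [-3.14158750e+00 -1.46398231e-04 -2.85978863e+00]
```

View pics/w1.png

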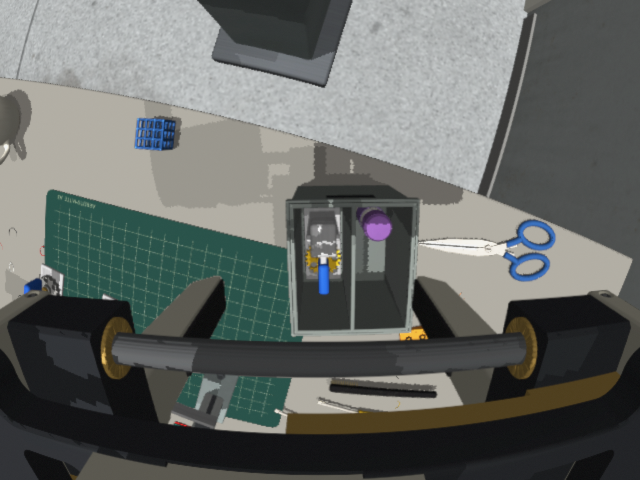

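```bash
python3 - <<'E'
from h import *
import pickle
s,im=pickle.load(open('w1.pkl','rb'))
q=np.array([onz(im,p,.134,s) for p in((288,200),(419,199),(412,332),(293,335))]);print(np.round(q,4),q.mean(0))
for a,b in((0,1),(1,2),(2,3),(3,0)): e=q[b]-q[a];print(np.linalg.norm(e),np.degrees(np.arctan2(e[1],e[0])))
b=blobs(im['img'],(105,130,60),(125,255,255),30);print('blue',b)
for c,_ in b: print(onz(im,c,.068,s))
print(proj(im,[.406,.231,.176],s),proj(im,s['position'],s))
cv2.imwrite('pics/w1c.png',cv2.resize(im['img'][190:345,280:430],None,fx=3.8,fy=3.8,interpolation=cv2.INTER_CUBIC))
E
```

```text
[[0.3923 0.1968 0.134 ]
 [0.3589 0.3061 0.134 ]
 [0.4836 0.3463 0.134 ]
 [0.5173 0.2346 0.134 ]] [0.43802845 0.27092591 0.134     ]
0.11433081501380153 107.01015450811879
0.13098394198381608 17.854662981625328
0.1166772140723158 -73.16421784873145
0.13061528265297848 -163.17202019576808
blue [([155.4, 133.8], [135, 119, 40, 31, 836]), ([532.7, 235.7], [507, 220, 48, 30, 537]), ([526.9, 265.7], [504, 253, 45, 28, 506]), ([323.3, 279.3], [318, 262, 12, 33, 329]), ([32.5, 285.6], [24, 279, 17, 15, 154])]
[0.37110829 0.03440697 0.068     ]
[0.35984469 0.48052392 0.068     ]
[0.39658789 0.48901759 0.068     ]
[0.477525   0.25413904 0.068     ]
[ 0.61165749 -0.13096022  0.068     ]
(np.float64(322.25870942187396), np.float64(237.88737226651273)) (np.float64(318.4445737917357), np.float64(311.42222996499356))
```

View pics/w1c.png

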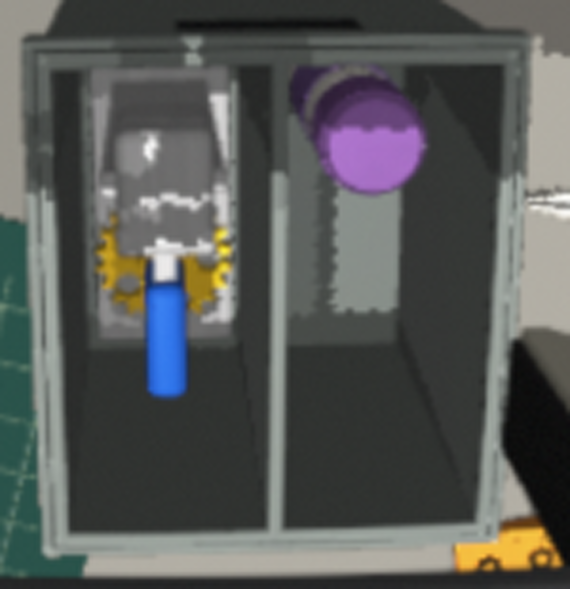

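```bash
python3 - <<'E'
from h import *
import pickle
s,im=pickle.load(open('w1.pkl','rb'))
X=onz(im,(323.2,240),.176,s);print(X)
for p in((323.2,223.7),(323.2,256.5),(310.8,240),(335.5,240)): print(onz(im,p,.176,s)-X)
print(delta([X[0],X[1],.168],0))
E
```

```text
[0.40739528 0.23215455 0.176     ]
[-0.01218651 -0.00357139  0.        ]
[0.01262954 0.00370607 0.        ]
[ 0.00262795 -0.00906396  0.        ]
[-0.00260901  0.00899781  0.        ]
(array([-0.011,  0.035,  1.336,  0.   ]), array([ 3.14155846e+00, -1.57879336e-04, -2.85907322e+00]))
```

```bash
python3 -m crank '[-0.01,0.035,0.5,-0.02,-0.01,0.035,1,-0.02,-0.01,0.035,1,-0.02,-0.01,0.035,1,-0.02]' >/dev/null
python3 -m crank '[0,0,0.15,0,0,0,0.3,0,0,0,0.33,0,0,0,0.33,0,0,0,0.33,0]'
python3 -m crank '[0,0,0,0,0,0,0,0,0,0,0,0,0,0,0,0,0,0,0,0,0,0,0,0,0,0,0,0,0,0,0,0]' -1 50
python3 -m crank '[0,0,-0.15,0,0,0,-0.3,0,0,0,-0.6,0,0,0,-0.9,0,0,0,-1,0,0,0,-1,0,0,0,-1,0]'
python3 -m crank '[0,0,-0.3,0,0,0,-0.6,0,0,0,-0.6,0,0,0,-0.6,0,0,0,-0.6,0]'
```

```text
time_s: 2.7
position: [0.4081, 0.2324, 0.1702]
orientation: [3.141, 0.002, -2.846]
ft_force: [-0.3, 0.7, 0.4]
opening: 0.0928
grasp_force: 0.0
time_s: 3.37
position: [0.4074, 0.2321, 0.1686]
orientation: [-3.142, -0.0, -2.846]
ft_force: [-1.0, -0.2, -0.3]
opening: 0.0443
grasp_force: 0.0
time_s: 3.95
position: [0.4076, 0.2322, 0.2684]
orientation: [3.142, 0.001, -2.846]
ft_force: [-0.8, 0.1, -0.6]
opening: 0.0012
grasp_force: 0.0
time_s: 4.37
position: [0.4069, 0.2319, 0.3264]
orientation: [-3.141, -0.003, -2.846]
ft_force: [0.1, 0.3, -0.8]
opening: 0.0006
grasp_force: 0.0
```

```bash
python3 -m crank '[0,0,0.25,0,0,0,0.25,0,0,0,0.25,0,0,0,0.25,0,0,0,0.25,0,0,0,0.25,0,0,0,0.25,0,0,0,0.25,0,0,0,0.25,0,0,0,0.25,0,0,0,0.25,0,0,0,0.25,0]' 0.6
python3 - <<'E'
from h import *
s=ctrl.get_state();im=ctrl.get_image('wrist');b=blobs(im['img'],(105,130,60),(125,255,255),100)
for c,_ in b: print(c,onz(im,c,.068,s))
print(delta([.4074,.2321,.168],0))
E
```

```text
time_s: 5.37
position: [0.4074, 0.2321, 0.3037]
orientation: [-3.142, 0.0, -2.846]
ft_force: [0.3, 0.1, 0.5]
opening: 0.0729
grasp_force: 0.0
[154.7, 130.7] [0.37101188 0.0348288  0.068     ]
[529.5, 237.3] [0.35975382 0.48124294 0.068     ]
[523.3, 267.1] [0.39645669 0.48959904 0.068     ]
[319.2, 277.8] [0.47766123 0.25414741 0.068     ]
[30.0, 283.3] [ 0.6165072  -0.13147325  0.068     ]
(array([-1.000e-03,  0.000e+00,  1.356e+00,  0.000e+00]), array([-3.14158583e+00, -9.84775841e-05, -2.84576564e+00]))
```

```bash
python3 -m crank '[0,0,0.5,0,0,0,1,0,0,0,1,0,0,0,1,0]' >/dev/null
python3 -m crank '[0,0,0.15,0,0,0,0.3,0,0,0,0.355,0,0,0,0.355,0,0,0,0.355,0]'
python3 -m crank '[0,0,0,0,0,0,0,0,0,0,0,0,0,0,0,0,0,0,0,0,0,0,0,0,0,0,0,0,0,0,0,0,0,0,0,0,0,0,0,0,0,0,0,0,0,0,0,0]' -1 50
python3 -m crank '[0,0,0,0,0,0,0,0,0,0,0,0]'
```

```text
time_s: 6.17
position: [0.4079, 0.2323, 0.1694]
orientation: [3.141, 0.001, -2.846]
ft_force: [-0.1, -0.9, 0.9]
opening: 0.0743
grasp_force: 0.0
time_s: 7.17
position: [0.4073, 0.2321, 0.1681]
orientation: [3.142, -0.0, -2.846]
ft_force: [-0.2, 0.4, 0.1]
opening: 0.0198
grasp_force: 50.0
time_s: 7.42
position: [0.4074, 0.2321, 0.1681]
orientation: [3.142, -0.0, -2.846]
ft_force: [-0.6, 0.4, -0.4]
opening: 0.0196
grasp_force: 50.0
```

```bash
python3 -m crank '[0,0,-0.1,0,0,0,-0.3,0,0,0,-0.6,0,0,0,-0.9,0,0,0,-1,0,0,0,-1,0,0,0,-1,0]'
python3 -m crank '[0,0,-0.3,0,0,0,-0.6,0,0,0,-0.6,0,0,0,-0.6,0]'
for i in 1 2; do python3 -m crank '[-0.07,-0.25,0,0,-0.13,-0.5,0,0,-0.2,-0.75,0,0,-0.2,-0.75,0,0]' >/dev/null; done
for i in 1 2 3 4 5 6; do python3 -m crank '[0,0,0,0.2,0,0,0,0.4,0,0,0,0.6,0,0,0,0.8,0,0,0,1]'>/dev/null; done
python3 -m crank '[0,0,0,0.2,0,0,0,0.4,0,0,0,0.6,0,0,0,0.705,0,0,0,0.705,0,0,0,0.705]'
python3 - <<'E'
from h import *
s=ctrl.get_state();im=ctrl.get_image('wrist');cv2.imwrite('pics/w2.png',im['img'])
import pickle;pickle.dump((s,im),open('w2.pkl','wb'));print(s['joint_pos'],s['time_s'])
print(delta([.585,.08,.3],0))
E
```

```text
time_s: 8.0
position: [0.4075, 0.2321, 0.2678]
orientation: [3.142, 0.0, -2.846]
ft_force: [-0.3, 0.1, -2.7]
opening: 0.0193
grasp_force: 50.1
time_s: 8.33
position: [0.4076, 0.2322, 0.3276]
orientation: [3.142, 0.0, -2.846]
ft_force: [-0.3, -0.0, -2.2]
opening: 0.0197
grasp_force: 50.1
time_s: 12.0
position: [0.4885, 0.1007, 0.3261]
orientation: [3.141, 0.003, -0.071]
ft_force: [-0.3, -0.2, -2.1]
opening: 0.0195
grasp_force: 50.1
[ 1.00307684e-01 -1.62139086e-01  1.61813299e+00  1.64794102e-04
  1.68867081e+00  1.74207236e+00] 12.0
(array([0.975, 0.138, 0.263, 0.   ]), array([ 3.14132065e+00,  2.32507116e-03, -7.07134400e-02]))
```

View pics/w2.png

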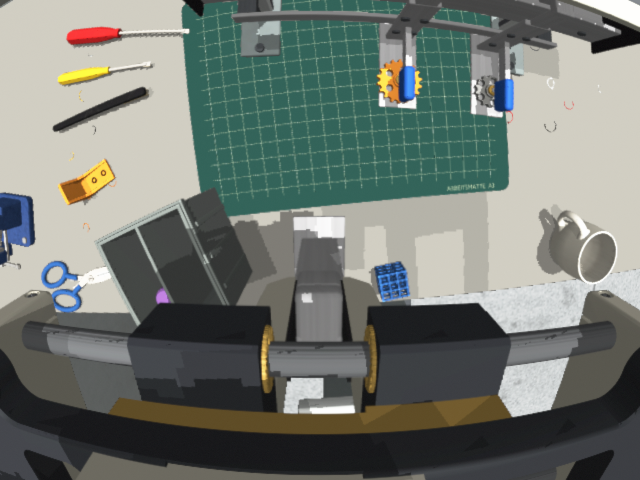

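```bash
python3 -m crank '[0.25,0.04,0.07,0,0.5,0.07,0.14,0,0.75,0.1,0.2,0,0.97,0.14,0.26,0,0.97,0.14,0.26,0,0.97,0.14,0.26,0,0.97,0.14,0.26,0]'
python3 -m crank '[0,0,0.25,0,0,0,0.5,0,0,0,0.75,0,0,0,1,0,0,0,1,0,0,0,1,0]'
python3 -m crank '[0,0,0.15,0,0,0,0.25,0,0,0,0.3,0,0,0,0.31,0,0,0,0.31,0,0,0,0.31,0]'
python3 -m crank '[0,0,0.01,0,0,0,0.02,0,0,0,0.02,0,0,0,0.02,0]'
python3 -c "
from h import *
s=ctrl.get_state();print(s['position'],s['ft_force'],s['moment'])"
```

```text
time_s: 12.63
position: [0.5846, 0.0794, 0.3016]
orientation: [-3.142, 0.001, -0.072]
ft_force: [0.1, 0.2, -1.8]
opening: 0.0195
grasp_force: 50.2
time_s: 13.13
position: [0.5836, 0.0795, 0.2016]
orientation: [3.141, 0.003, -0.072]
ft_force: [0.8, -0.2, -2.5]
opening: 0.0198
grasp_force: 50.2
time_s: 13.63
position: [0.5855, 0.0792, 0.1721]
orientation: [-3.141, -0.001, -0.073]
ft_force: [-0.2, 0.4, -1.7]
opening: 0.0195
grasp_force: 50.2
time_s: 13.97
position: [0.5851, 0.0792, 0.1692]
orientation: [3.142, -0.0, -0.073]
ft_force: [-0.9, -0.9, -2.1]
opening: 0.0194
grasp_force: 50.2
[0.58511974 0.0791959  0.16923082] [-0.94682616 -0.89249204 -2.05119679] [-0.04023155  0.05222323  0.00833581]
```

```bash

python3 -m crank '[0,0,0.01,0,0,0,0.02,0,0,0,0.03,0,0,0,0.03,0,0,0,0.03,0]' - 15
python3 -m crank '[0,0,0,0,0,0,0,0,0,0,0,0,0,0,0,0,0,0,0,0,0,0,0,0,0,0,0,0]' 0.5
python3 -m crank '[0,0,-0.1,0,0,0,-0.3,0,0,0,-0.6,0,0,0,-1,0,0,0,-1,0,0,0,-1,0,0,0,-1,0]' 1 60
python3 -m crank '[-0.25,0,-0.1,0,-0.5,0,-0.2,0,-0.8,0,-0.4,0,-0.8,0,-0.4,0,-0.8,0,-0.4,0]'
python3 - <<'E'
from h import *
s=ctrl.get_state();im=ctrl.get_image('wrist');t=ctrl.get_image('top');sc=ctrl.get_image('scene')
import pickle;pickle.dump((s,im,t,sc),open('w3.pkl','wb'));print(s['position'])
b=blobs(im['img'],(105,130,60),(125,255,255),60)
for c,r in b: print(c,r,onz(im,c,.067,s))
print('top',blobs(t['img'],(105,130,60),(125,255,255),20),'yellow',blobs(t['img'],(20,130,100),(32,255,255),8))
cv2.imwrite('pics/w3.png',np.hstack([im['img'][:,60:580],cv2.resize(t['img'][130:290,210:410],None,fx=3,fy=3)[:, :280]]))
E
```

```text
time_s: 14.38
position: [0.586, 0.0792, 0.1672]
orientation: [-3.141, -0.002, -0.073]
ft_force: [2.1, -0.1, 4.0]
opening: 0.02
grasp_force: 15.0
time_s: 14.97
position: [0.585, 0.0792, 0.166]
orientation: [3.142, 0.0, -0.073]
ft_force: [0.3, 0.1, -0.2]
opening: 0.062
grasp_force: 0.0
time_s: 15.55
position: [0.5854, 0.0792, 0.267]
orientation: [-3.141, -0.001, -0.073]
ft_force: [-0.1, -0.4, -0.1]
opening: 0.0927
grasp_force: 0.0
time_s: 15.97
position: [0.5048, 0.0853, 0.3066]
orientation: [-3.141, -0.001, -0.073]
ft_force: [-0.8, 0.6, 0.4]
opening: 0.0931
grasp_force: 0.0
[0.50475226 0.08526263 0.30664236]
[397.1, 97.5] [390, 79, 16, 37, 512] [ 0.62026336 -0.00514243  0.067     ]
[500.2, 108.0] [491, 91, 20, 34, 613] [ 0.61015862 -0.12510711  0.067     ]
[318.7, 204.2] [314, 188, 11, 33, 327] [0.51221141 0.08445685 0.067     ]
[10.9, 235.0] [0, 209, 23, 52, 769] [0.51221039 0.51993349 0.067     ]
[49.3, 285.6] [32, 277, 34, 19, 215] [0.43538008 0.46308204 0.067     ]
[383.3, 299.2] [367, 280, 34, 42, 857] [0.39769275 0.01837679 0.067     ]
top [([310.4, 209.9], [309, 204, 4, 13, 43]), ([355.1, 215.2], [353, 209, 5, 13, 57]), ([106.0, 291.0], [93, 283, 30, 16, 108]), ([108.2, 307.8], [95, 300, 29, 16, 119])] yellow [([155.5, 183.1], [141, 180, 30, 7, 159]), ([303.8, 209.0], [302, 205, 5, 10, 26]), ([318.2, 210.8], [317, 207, 3, 9, 16]), ([158.0, 238.6], [149, 231, 18, 15, 124]), ([138.5, 239.8], [137, 237, 4, 7, 11])]
```

View pics/w3.png

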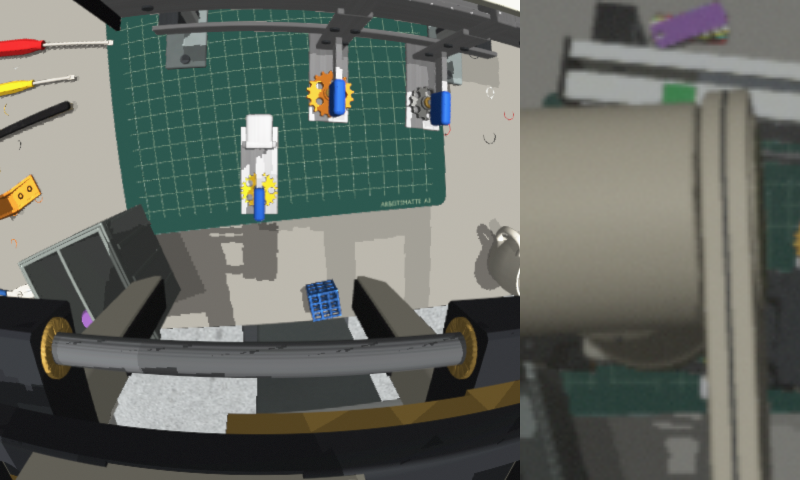

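```bash
for i in 1 2 3 4 5 6; do python3 -m crank '[0,0,0,-0.2,0,0,0,-0.4,0,0,0,-0.6,0,0,0,-0.8,0,0,0,-1,0,0,0,-1]'>/dev/null; done
python3 -m crank '[-0.2,0.0,-0.2,0,-0.4,0,-0.4,0,-0.4,0,-0.6,0,-0.4,0,-0.6,0,-0.4,0,-0.6,0,-0.4,0,-0.6,0]'
python3 - <<'E'
from h import *
s=ctrl.get_state();im=ctrl.get_image('wrist')
import pickle;pickle.dump((s,im),open('w4.pkl','wb'));print(s['position'],s['orientation'],s['joint_pos'])
cv2.imwrite('pics/w4.png',im['img'])
for n,lo,hi in(('green',(45,120,60),(75,255,255)),('orange',(5,150,100),(15,255,255)),('blue',(105,130,60),(125,255,255))):print(n,blobs(im['img'],lo,hi,60))
E
```

```text
time_s: 19.62
position: [0.5449, 0.0822, 0.3652]
orientation: [-3.142, -0.001, 3.063]
ft_force: [-0.5, 0.0, 0.7]
opening: 0.0929
grasp_force: 0.0
[0.54493651 0.08218448 0.36517732] [-3.14150128e+00 -9.70651845e-04  3.06333059e+00] [ 5.66211295e-02 -1.77670075e-02  1.41212337e+00  4.06251429e-05
  1.74821042e+00 -1.43590602e+00]
green [([358.4, 397.3], [345, 384, 28, 27, 673])]
orange [([554.4, 180.1], [534, 168, 34, 24, 372]), ([266.0, 266.7], [256, 249, 19, 37, 247]), ([208.9, 417.5], [198, 406, 21, 23, 329])]
blue [([254.6, 75.9], [237, 59, 36, 35, 870]), ([583.0, 73.6], [567, 61, 33, 26, 334]), ([588.8, 99.8], [570, 88, 35, 26, 335]), ([619.0, 163.4], [600, 134, 40, 54, 1458]), ([318.4, 174.3], [314, 160, 9, 30, 232]), ([169.7, 268.5], [162, 253, 17, 32, 406]), ([256.1, 270.2], [250, 254, 13, 33, 328])]
```

View pics/w4.png

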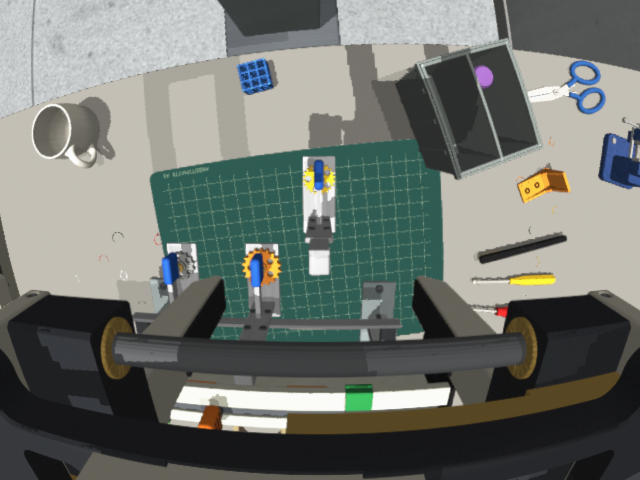

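```bash
python3 - <<'E'
from h import *
import pickle
s,im=pickle.load(open('w4.pkl','rb'));I=im['img'];hsv=cv2.cvtColor(I,cv2.COLOR_BGR2HSV)
m=cv2.inRange(hsv,(45,120,60),(75,255,255))
for r in range(384,412,3):
    c=np.where(m[r])[0];print(r,c.min(),c.max(),I[r,358].tolist(),end=' | ')
print()
g=I.max(2)
for c in(215,240,330,400,430):print(c,g[376:420,c].tolist())
for c in(230,300,350):print('bar',c,g[312:340,c].tolist())
for z in(.245,.259):
  for p in((345,386),(372,386),(345.5,411),(372.5,411),(358.9,398)):print(z,p,np.round(onz(im,p,z,s),4))
for c,z in(((256.1,270.2),.1),((169.7,268.5),.1),((318.4,174.3),.063)):print(onz(im,c,z,s))
print('lock',onz(im,(208.9,417.5),.292,s))
E
```

```text
384 369 369 [53, 74, 54] | 387 345 371 [56, 107, 38] | 390 346 371 [32, 63, 23] | 393 347 372 [80, 156, 54] | 396 346 372 [100, 198, 65] | 399 346 371 [101, 199, 66] | 402 346 371 [100, 199, 65] | 405 346 371 [99, 197, 65] | 408 346 370 [99, 196, 63] | Traceback (most recent call last):
  File "<stdin>", line 6, in <module>
    return umr_minimum(a, axis, None, out, keepdims, initial, where)
ValueError: zero-size array to reduction operation minimum which has no identity
```

```bash
python3 - <<'E'
from h import *
import pickle
s,im=pickle.load(open('w4.pkl','rb'));I=im['img']
g=I.max(2)
for c in(215,240,330,400,430):print(c,g[378:412,c].tolist())
for c in(230,300,350):print('bar',c,g[312:336,c].tolist())
for z,p in((.259,(346,392)),(.259,(372.5,392)),(.259,(346,410.8)),(.259,(371.5,410.8)),(.245,(359,384.5))):print(z,p,np.round(onz(im,p,z,s),4))
for c,z in(((256.1,270.2),.1),((169.7,268.5),.1),((318.4,174.3),.063)):print(onz(im,c,z,s))
print('lock',onz(im,(208.9,417.5),.292,s))
E
```

```text
215 [100, 100, 100, 101, 104, 101, 99, 101, 103, 105, 154, 239, 251, 252, 251, 251, 244, 230, 206, 187, 183, 160, 145, 144, 144, 143, 141, 128, 110, 112, 113, 113, 114, 114]
240 [119, 119, 119, 119, 118, 116, 109, 101, 100, 100, 100, 103, 165, 246, 251, 252, 252, 252, 252, 252, 252, 252, 252, 252, 252, 252, 252, 252, 251, 243, 168, 128, 125, 126]
330 [97, 100, 100, 100, 100, 101, 100, 100, 100, 99, 99, 100, 102, 100, 118, 195, 250, 252, 252, 252, 252, 252, 252, 252, 252, 251, 252, 252, 252, 252, 252, 251, 234, 143]
400 [99, 98, 98, 99, 98, 97, 98, 97, 98, 98, 98, 101, 146, 226, 249, 251, 252, 252, 251, 252, 252, 252, 252, 252, 252, 252, 252, 252, 252, 250, 206, 115, 95, 88]
430 [12, 14, 11, 13, 27, 69, 94, 99, 100, 106, 150, 226, 249, 251, 252, 252, 252, 252, 252, 252, 252, 252, 252, 252, 252, 252, 252, 249, 154, 101, 93, 89, 87, 87]
bar 230 [123, 120, 99, 93, 93, 91, 81, 80, 81, 81, 82, 88, 117, 122, 120, 96, 92, 92, 92, 92, 92, 92, 94, 107]
bar 300 [92, 91, 91, 92, 91, 95, 109, 92, 83, 83, 83, 83, 85, 101, 117, 124, 133, 127, 108, 106, 98, 96, 96, 96]
bar 350 [94, 101, 113, 101, 100, 105, 98, 85, 81, 82, 82, 81, 83, 95, 115, 122, 122, 117, 113, 103, 93, 93, 92, 92]
0.259 (346, 392) [0.6757 0.0952 0.259 ]
0.259 (372.5, 392) [0.6784 0.1179 0.259 ]
0.259 (346, 410.8) [0.6976 0.0944 0.259 ]
0.259 (371.5, 410.8) [0.7003 0.1169 0.259 ]
0.245 (359, 384.5) [0.6795 0.1075 0.245 ]
[0.61429751 0.00202816 0.1       ]
[ 0.60518897 -0.10869474  0.1       ]
[0.51090846 0.08442352 0.063     ]
lock [ 0.67237211 -0.01630193  0.292     ]
```

```bash
python3 - <<'E'
from h import *
import pickle
s,im=pickle.load(open('w4.pkl','rb'))
P=lambda L,z:[onz(im,p,z,s) for p in L]
for n,L,z in(('shield front x-12',((215,388),(240,390),(330,392.9),(400,390.4),(430,388.4)),.254),('bar top front x0',((230,323.8),(300,325.2),(350,325.3)),.105),('bar bot',((230,317.7),(300,319.7),(350,318.8)),.085)):
    q=np.array(P(L,z));print(n,np.round(q,4).tolist());k=np.polyfit(q[:,1],q[:,0],1);print('yaw',-np.degrees(np.arctan(k[0])),'x at y=.106',np.polyval(k,.106))
E
```

```text
shield front x-12 [[0.6703, -0.0198, 0.254], [0.6725, 0.003, 0.254], [0.6794, 0.0815, 0.254], [0.684, 0.143, 0.254], [0.6862, 0.1706, 0.254]]
yaw -4.768733429067327 x at y=.106 0.6810021922703346
bar top front x0 [[0.6817, -0.0404, 0.105], [0.6884, 0.0478, 0.105], [0.6935, 0.1094, 0.105]]
yaw -4.4944086116976445 x at y=.106 0.6931391385843431
bar bot [[0.6829, -0.0451, 0.085], [0.6909, 0.0466, 0.085], [0.6948, 0.1108, 0.085]]
yaw -4.389883315452537 x at y=.106 0.694778822142119
```

```bash
python3 -m crank '[0.2,0,0.2,0,0.35,0,0.5,0,0.35,0,0.9,0,0.35,0,1,0]' 0 60 >/dev/null
python3 -m crank '[0,0,0.4,-0.01,0,0,0.8,-0.01,0,0,1,-0.01,0,0,1,-0.01]' >/dev/null
python3 -m crank '[0,0,0.3,0,0,0,0.6,0,0,0,0.85,0,0,0,0.95,0,0,0,0.95,0,0,0,0.95,0]'
python3 -c "
from h import *
print(delta([.510,.0845,.050],0))"
```

```text
time_s: 20.83
position: [0.5112, 0.0848, 0.0727]
orientation: [3.141, 0.001, 3.073]
ft_force: [0.4, -0.2, -0.6]
opening: 0.0464
grasp_force: 0.0
(array([ 0.012, -0.003,  0.227,  0.   ]), array([3.14143410e+00, 8.10242905e-04, 3.07302503e+00]))
```

```bash
python3 -m crank '[0,0,0.1,0.01,0,0,0.2,0.01,0,0,0.225,0.01,0,0,0.225,0.01]'
python3 -m crank '[0,0,0,0,0,0,0,0,0,0,0,0,0,0,0,0,0,0,0,0,0,0,0,0,0,0,0,0,0,0,0,0,0,0,0,0,0,0,0,0]' -1 60
python3 -c "
from h import *
s=ctrl.get_state();print(s['position'],s['orientation'],s['moment'])"
```

```text
time_s: 21.17
position: [0.5096, 0.0846, 0.0478]
orientation: [-3.141, -0.001, 3.068]
ft_force: [0.2, 0.6, 0.2]
opening: 0.0465
grasp_force: 0.0
time_s: 22.0
position: [0.5104, 0.0847, 0.0488]
orientation: [3.142, 0.0, 3.068]
ft_force: [-0.8, 0.9, 2.4]
opening: 0.0119
grasp_force: 60.0
[0.51042627 0.08472183 0.04881484] [3.14154703e+00 2.54259412e-04 3.06828082e+00] [0.06349473 0.13104007 0.0064469 ]
```

```bash
python3 -m crank '[0,0,-0.03,0,0,0,-0.1,0,0,0,-0.3,0,0,0,-0.5,0,0,0,-0.64,0,0,0,-0.64,0,0,0,-0.64,0]'
python3 -m crank '[-0.1,0.06,0,0.013,-0.3,0.16,0,0.013,-0.5,0.3,0,0.013,-0.6,0.35,0,0.013,-0.63,0.35,0,0.013,-0.63,0.35,0,0.013,-0.63,0.35,0,0.013,-0.63,0.35,0,0.013]'
python3 - <<'E'
from h import *
s=ctrl.get_state();im=ctrl.get_image('wrist');t=ctrl.get_image('top');sc=ctrl.get_image('scene')
import pickle;pickle.dump((s,im,t,sc),open('w5.pkl','wb'));print(s['position'],s['orientation'],s['moment'])
a=cv2.resize(sc['img'][160:320,250:430],None,fx=3,fy=3,interpolation=cv2.INTER_CUBIC)[:, :540]
b=cv2.resize(im['img'][150:480,220:420],None,fx=1.3,fy=1.45)
cv2.imwrite('pics/w5.png',np.hstack([a,cv2.resize(b,(260,480))]))
E
```

```text
time_s: 22.58
position: [0.5109, 0.0847, 0.1134]
orientation: [3.141, 0.002, 3.068]
ft_force: [-0.0, 0.1, -2.5]
opening: 0.0117
grasp_force: 60.0
time_s: 23.25
position: [0.5745, 0.1145, 0.1117]
orientation: [-3.141, -0.002, 3.061]
ft_force: [-0.4, -0.2, -2.1]
opening: 0.012
grasp_force: 60.0
[0.57450085 0.11454372 0.1117039 ] [-3.14111875e+00 -1.85425336e-03  3.06118392e+00] [ 0.07276879  0.09360928 -0.00071568]
```

View pics/w5.png

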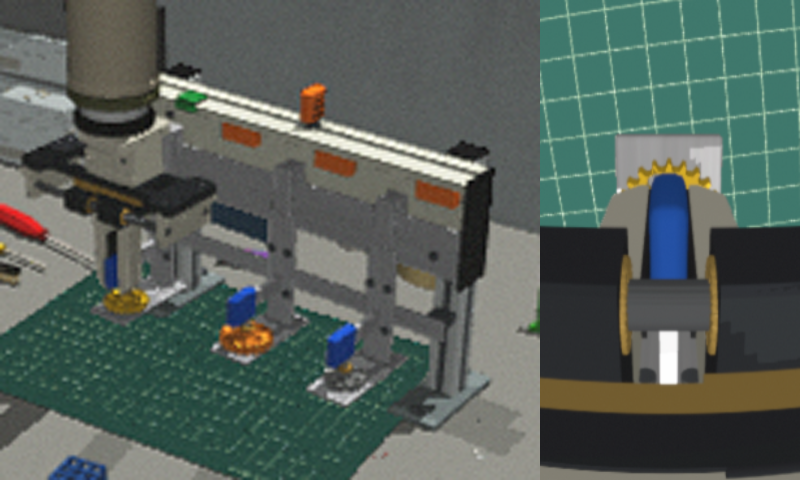

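```bash
python3 - <<'E'
from h import *
import pickle
s,im,t,sc=pickle.load(open('w5.pkl','rb'));R=Rm(s['orientation'])
for d in([.0202,0,.0408],[.0202,0,.0458],[.0172,0,-.0182],[.0202,-.022,.0408]):print(d,proj(im,s['position']+R@np.array(d),s))
g=cv2.cvtColor(im['img'],cv2.COLOR_BGR2GRAY)
for c in(300,318,338):print(c,g[236:254,c].tolist())
print('blue',blobs(im['img'],(105,130,60),(125,255,255),100))
for d in(-2,-1,0,1,2):
  a=np.radians(d);p=np.array([.0202,0,.0408]);q=np.array([p[0]*np.cos(a)-p[2]*np.sin(a),0,p[0]*np.sin(a)+p[2]*np.cos(a)]);print(d,proj(im,s['position']+R@q,s)[1])
E
```

```text
[0.0202, 0, 0.0408] (np.float64(318.66205869103027), np.float64(242.49643726882886))
[0.0202, 0, 0.0458] (np.float64(318.66495535318603), np.float64(240.03800157525896))
[0.0172, 0, -0.0182] (np.float64(318.61035615183465), np.float64(291.6145324049241))
[0.0202, -0.022, 0.0408] (np.float64(277.0056190494666), np.float64(242.47241079572197))
300 [111, 167, 195, 120, 101, 103, 108, 128, 146, 154, 156, 157, 158, 156, 157, 157, 157, 156]
318 [177, 115, 102, 102, 102, 102, 105, 123, 142, 150, 152, 152, 153, 153, 153, 152, 152, 152]
338 [109, 115, 127, 132, 145, 141, 112, 126, 144, 151, 153, 154, 155, 154, 155, 168, 196, 198]
blue [([149.5, 9.0], [118, 0, 67, 26, 1062]), ([318.5, 306.9], [303, 270, 32, 72, 2072]), ([134.0, 379.8], [115, 364, 37, 36, 851])]
-2 240.26366830766202
-1 241.374191747799
0 242.49643726882886
1 243.63012511627866
2 244.77497906325266
```

```bash
python3 -m crank '[0,0,0,0,0,0,0,0]'; python3 -c "
from h import *
R=Rm([0,0,-.08]);T=np.array([.6935,.106,.040])
print(delta(T+R@np.array([-.0678-.002,0,.0458+.027]),0))"
```

```text
time_s: 23.57
position: [0.5756, 0.1149, 0.1128]
orientation: [3.142, 0.0, 3.061]
ft_force: [0.4, 0.2, -1.8]
opening: 0.0116
grasp_force: 60.0
(array([-0.485,  0.006,  0.001,  0.   ]), array([3.14153251e+00, 2.63311545e-04, 3.06135441e+00]))
```

```bash
python3 -m crank '[-0.04,0,0,0,-0.1,0,0,0,-0.18,0,0,0,-0.26,0,0,0,-0.3,0,0,0,-0.3,0,0,0]'
python3 -m crank '[-0.04,0,0,0,-0.08,0.006,0,0,-0.12,0.006,0,0,-0.16,0.006,0,0,-0.185,0.006,0,0,-0.185,0.006,0,0,-0.185,0.006,0,0]'
python3 -m crank '[0,0,0.03,0,0,0,0.06,0,0,0,0.08,0,0,0,0.08,0,0,0,0.08,0]'
```

```text
time_s: 24.07
position: [0.6068, 0.1124, 0.1126]
orientation: [3.142, 0.001, 3.061]
ft_force: [1.1, -0.3, -2.6]
opening: 0.0114
grasp_force: 60.0
time_s: 24.65
position: [0.6241, 0.1117, 0.1126]
orientation: [-3.142, -0.0, 3.061]
ft_force: [0.4, 0.4, -2.6]
opening: 0.0115
grasp_force: 60.0
time_s: 25.07
position: [0.6237, 0.1117, 0.1042]
orientation: [-3.141, -0.001, 3.061]
ft_force: [-0.7, 0.1, -1.7]
opening: 0.0118
grasp_force: 60.0
```

```bash
python3 -m crank '[0,0,0.02,0,0,0,0.04,0,0,0,0.06,0,0,0,0.06,0,0,0,0.06,0]'
python3 -m crank '[0,0,0.03,0,0,0,0.06,0,0,0,0.1,0,0,0,0.1,0,0,0,0.1,0]'
```

```text
time_s: 25.48
position: [0.6239, 0.1117, 0.0984]
orientation: [-3.141, -0.0, 3.061]
ft_force: [-0.5, -0.4, -2.2]
opening: 0.0115
grasp_force: 60.0
time_s: 25.9
position: [0.6236, 0.1116, 0.088]
orientation: [-3.141, -0.001, 3.061]
ft_force: [0.5, -0.4, -1.9]
opening: 0.0116
grasp_force: 60.0
```

```bash
python3 -m crank '[0,0,0.01,0,0,0,0.02,0,0,0,0.02,0,0,0,0.02,0]'
python3 -m crank '[0,0,0.01,0,0,0,0.015,0,0,0,0.015,0,0,0,0.015,0]'
python3 -m crank '[0,0,0.005,0,0,0,0.01,0,0,0,0.01,0,0,0,0.01,0]'
```

```text
time_s: 26.23
position: [0.6241, 0.1117, 0.0867]
orientation: [3.142, 0.0, 3.061]
ft_force: [-0.8, -0.2, -2.3]
opening: 0.0116
grasp_force: 60.0
time_s: 26.57
position: [0.6246, 0.1117, 0.0857]
orientation: [3.141, 0.001, 3.061]
ft_force: [0.2, 0.1, 1.6]
opening: 0.0115
grasp_force: 60.0
time_s: 26.9
position: [0.6251, 0.1118, 0.0854]
orientation: [3.141, 0.002, 3.061]
ft_force: [-0.3, -0.6, 5.3]
opening: 0.0116
grasp_force: 60.0
```

```bash
python3 -m crank '[-0.01,0,0,0,-0.02,0,0,0,-0.02,0,0,0,-0.02,0,0,0]'
python3 -m crank '[-0.01,0,0,0,-0.01,0,0,0,-0.01,0,0,0]'
```

```text
time_s: 27.23
position: [0.6253, 0.1118, 0.0852]
orientation: [3.142, -0.002, 3.062]
ft_force: [-10.0, -0.1, 11.6]
opening: 0.0112
grasp_force: 60.0
time_s: 27.48
position: [0.6254, 0.1119, 0.0851]
orientation: [-3.142, -0.004, 3.062]
ft_force: [-15.4, 0.7, 15.6]
opening: 0.0116
grasp_force: 60.0
```

```bash
python3 -m crank '[0.02,0,-0.01,0,0.025,0,-0.015,0,0.025,0,-0.015,0]' - 10
python3 -m crank '[0,0,0,0,0,0,0,0,0,0,0,0,0,0,0,0,0,0,0,0,0,0,0,0,0,0,0,0]' -0.2
python3 - <<'E'
from h import *
s=ctrl.get_state();im=ctrl.get_image('wrist');sc=ctrl.get_image('scene')
print(s['position'],blobs(im['img'],(105,130,60),(125,255,255),200))
a=cv2.resize(sc['img'][160:320,250:430],None,fx=3,fy=3,interpolation=cv2.INTER_CUBIC)
b=cv2.resize(im['img'][220:480,220:420],(260,480))
cv2.imwrite('pics/w6.png',np.hstack([a,b]))
E
```

```text
time_s: 27.73
position: [0.624, 0.1116, 0.085]
orientation: [-3.141, -0.001, 3.061]
ft_force: [0.1, 0.4, -2.0]
opening: 0.0118
grasp_force: 10.0
time_s: 28.32
position: [0.6246, 0.1117, 0.0857]
orientation: [-3.142, 0.0, 3.062]
ft_force: [0.1, -0.1, -0.5]
opening: 0.0373
grasp_force: 0.0
[0.62462788 0.11166023 0.08567011] [([90.6, 299.0], [64, 267, 53, 63, 2441]), ([318.7, 307.0], [305, 270, 29, 72, 1913])]
```

```bash
python3 -m crank '[0,0,-0.1,0,0,0,-0.3,0,0,0,-0.5,0,0,0,-0.5,0,0.2,0,-0.5,0,0.5,0,-0.5,0,0.6,0,-0.6,0,0.6,0,-1,0,0.6,0,-1,0]'
python3 -m crank '[0,-0.4,-0.4,0,0,-0.8,-0.8,0,0,-0.8,-1,0,0,-0.8,-1,0]'
python3 -m crank '[0,0,-0.3,0,0,0,-0.6,0,0,0,-0.9,0,0,0,-0.9,0,0,0,-0.9,0]'
python3 - <<'E'
from h import *
s=ctrl.get_state();im=ctrl.get_image('wrist');t=ctrl.get_image('top');sc=ctrl.get_image('scene')
import pickle;pickle.dump((s,im,t,sc),open('w7.pkl','wb'));print(s['position'],s['orientation'])
a=cv2.resize(sc['img'][160:320,250:430],None,fx=2,fy=2,interpolation=cv2.INTER_CUBIC)
w=cv2.resize(im['img'],None,fx=.65,fy=.65);o=np.zeros((320,776,3),np.uint8);o[:312,:416]=w;o[:,416:]=a
cv2.imwrite('pics/w7.png',o)
for n,lo,hi in(('green',(45,120,60),(75,255,255)),('orange',(5,150,100),(15,255,255)),('blue',(105,130,60),(125,255,255))):print(n,blobs(im['img'],lo,hi,60))
E
```

```text
time_s: 29.17
position: [0.5669, 0.117, 0.1926]
orientation: [3.14, 0.008, 3.062]
ft_force: [1.1, 0.1, 2.5]
opening: 0.037
grasp_force: 0.0
time_s: 29.5
position: [0.561, 0.0336, 0.2941]
orientation: [-3.141, 0.011, 3.059]
ft_force: [1.8, -0.0, 1.5]
opening: 0.037
grasp_force: 0.0
time_s: 29.92
position: [0.5596, 0.0368, 0.3788]
orientation: [3.141, 0.006, 3.061]
ft_force: [0.4, 0.3, -0.3]
opening: 0.0373
grasp_force: 0.0
[0.55961896 0.03675046 0.37881799] [3.14124115 0.00608495 3.06139543]
green []
orange [([571.7, 167.6], [555, 156, 30, 23, 354]), ([300.5, 247.8], [290, 232, 18, 35, 176]), ([263.7, 396.4], [257, 383, 12, 30, 202])]
blue [([288.4, 61.6], [273, 45, 32, 34, 781]), ([596.5, 67.1], [582, 55, 30, 24, 287]), ([602.0, 92.1], [585, 81, 32, 24, 287]), ([627.0, 151.2], [612, 125, 28, 52, 1109]), ([383.0, 250.6], [377, 235, 13, 32, 317]), ([203.4, 250.6], [196, 236, 16, 31, 386]), ([292.7, 251.7], [288, 236, 10, 32, 280])]
```

View pics/w7.png

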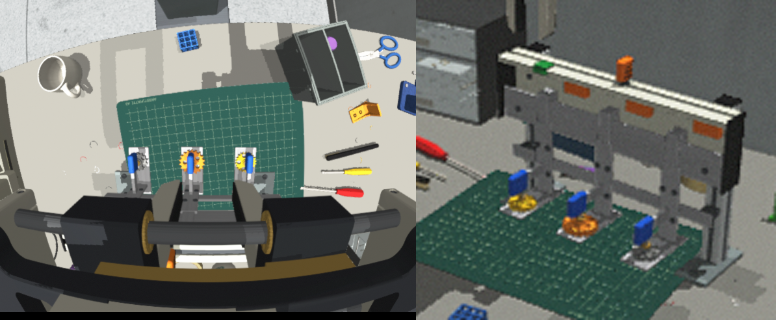

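```bash
python3 - <<'E'
from h import *
import pickle
d=pickle.load(open('d0.pkl','rb'));s4,i4=pickle.load(open('w4.pkl','rb'));s7,i7,t,sc=pickle.load(open('w7.pkl','rb'))
rs=[ray(d['top'],(322.3,156)),ray(d['scene'],(353.2,193.5))];print(tri(rs))
rs2=rs+[ray(i4,(208.9,417.5),s4)];print(tri(rs2))
for z in(.276,.292):print(z,onz(i4,(208.9,417.5),z,s4),onz(i7,(263.7,396.4),z,s7),onz(d['top'],(322.3,156),z))
print('scene now',blobs(sc['img'],(5,150,120),(15,255,255),30))
R=Rm([0,0,-.08]);O=np.array([.6935,.106,0])-R@[0,.11,0]
for X in(tri(rs),tri(rs2)):print('rail',R.T@(X-O))
for x in(.005,.01,.015):print(x,delta(O+R@np.array([x,-.02,.33]),0))
E
```

```text
[ 0.69675627 -0.02295506  0.27750227]
[ 0.69362832 -0.02411468  0.2762885 ]
0.276 [ 0.68678896 -0.02384595  0.276     ] [ 0.68950474 -0.02068431  0.276     ] [ 0.69834092 -0.02440609  0.276     ]
0.292 [ 0.67237211 -0.01630193  0.292     ] [ 0.67654504 -0.01663604  0.292     ] [ 0.69290749 -0.0241947   0.292     ]
scene now [([353.3, 193.0], [350, 188, 8, 13, 60]), ([330.0, 204.8], [325, 202, 11, 7, 51]), ([361.0, 214.2], [355, 211, 13, 8, 58]), ([395.4, 224.7], [389, 221, 14, 8, 71]), ([331.3, 272.5], [323, 267, 18, 11, 86])]
rail [ 0.01355126 -0.0182824   0.27750227]
rail [ 0.01052598 -0.01968828  0.2762885 ]
0.005 (array([-1.345, -0.502,  0.441,  0.   ]), array([-3.14149566e+00, -1.68712147e-03,  3.06154897e+00]))
0.01 (array([-1.395, -0.502,  0.441,  0.   ]), array([-3.14149566e+00, -1.68712147e-03,  3.06154897e+00]))
0.015 (array([-1.445, -0.502,  0.441,  0.   ]), array([-3.14149566e+00, -1.68712147e-03,  3.06154897e+00]))
```

```bash
python3 -m crank '[-0.3,-0.2,0,0,-0.6,-0.4,0,0,-0.9,-0.5,0,0,-0.9,-0.5,0,0,-0.9,-0.5,0,0]' 0.3 30
python3 -m crank '[-0.2,0,0.1,0,-0.4,0,0.2,0,-0.5,0,0.4,0,-0.5,0,0.44,0,-0.5,0,0.44,0,-0.5,0,0.44,0,-0.5,0,0.44,0]'
python3 - <<'E'
from h import *
s=ctrl.get_state();im=ctrl.get_image('wrist');print(s['position'],s['orientation'])
cv2.imwrite('pics/w8.png',im['img'][140:480,120:520])
print(blobs(im['img'],(5,150,100),(15,255,255),60))
E
```

```text
time_s: 30.48
position: [0.6442, -0.0211, 0.3712]
orientation: [3.141, -0.007, 3.06]
ft_force: [-0.3, 0.4, 0.0]
opening: 0.0594
grasp_force: 0.0
time_s: 31.07
position: [0.6934, -0.024, 0.3337]
orientation: [-3.142, 0.002, 3.062]
ft_force: [0.1, 0.3, 0.6]
opening: 0.0602
grasp_force: 0.0
[ 0.693447   -0.02397429  0.33370725] [-3.14154842e+00  2.04475756e-03  3.06186138e+00]
[([614.9, 86.1], [599, 75, 30, 23, 399]), ([322.8, 145.3], [313, 125, 20, 41, 391]), ([347.9, 146.6], [340, 129, 17, 37, 291]), ([317.7, 273.2], [306, 246, 24, 58, 1225])]
```

View pics/w8.png

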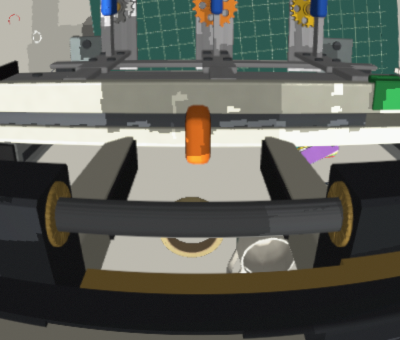

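```bash
python3 - <<'E'
from h import *
s=ctrl.get_state();im=ctrl.get_image('wrist')
for p,z in(((317.7,303),.292),((317.7,246),.26)):
    X=onz(im,p,z,s);print(X,Rm(s['orientation']).T@(X-s['position']))
E
```

```text
[ 0.7089508  -0.02579695  0.292     ] [-0.01524321 -0.00052674  0.04204564]
[ 0.68503938 -0.02396245  0.26      ] [ 0.00882635 -0.00060285  0.07397951]
```

```bash
python3 -m crank '[-0.02,0,0.15,0,-0.02,0,0.35,0,-0.02,0,0.49,0,-0.02,0,0.49,0,-0.02,0,0.49,0]'
python3 -m crank '[0,0,0,0,0,0,0,0,0,0,0,0,0,0,0,0,0,0,0,0,0,0,0,0,0,0,0,0,0,0,0,0,0,0,0,0,0,0,0,0]' -1 30
python3 -m crank '[0,0.03,0,0,0,0.07,0,0,0,0.12,0,0,0,0.18,0,0,0,0.24,0,0,0,0.3,0,0,0,0.35,0,0,0,0.38,0,0,0,0.38,0,0,0,0.38,0,0]'
python3 -m crank '[0,0.02,0,0,0,0.04,0,0,0,0.04,0,0,0,0.04,0,0]'
python3 -m crank '[0,0.02,0,0,0,0.03,0,0,0,0.03,0,0,0,0.03,0,0]'
```

```text
time_s: 31.58
position: [0.6952, -0.0244, 0.2819]
orientation: [3.142, -0.002, 3.061]
ft_force: [0.5, -0.3, 0.1]
opening: 0.0604
grasp_force: 0.0
time_s: 32.42
position: [0.6959, -0.0245, 0.2827]
orientation: [-3.142, 0.0, 3.061]
ft_force: [0.5, -0.8, 0.4]
opening: 0.014
grasp_force: 30.0
time_s: 33.25
position: [0.6991, 0.0145, 0.2826]
orientation: [3.14, 0.0, 3.063]
ft_force: [2.0, 2.2, -0.6]
opening: 0.0138
grasp_force: 30.0
time_s: 33.58
position: [0.6994, 0.0173, 0.2827]
orientation: [3.141, 0.0, 3.061]
ft_force: [1.7, -0.9, -0.1]
opening: 0.0141
grasp_force: 30.0
time_s: 33.92
position: [0.6996, 0.0204, 0.2827]
orientation: [3.142, 0.0, 3.062]
ft_force: [2.8, -1.0, -0.2]
opening: 0.0138
grasp_force: 30.0
```

```bash
for i in 1 2 3 4 5; do python3 -m crank '[0,0.01,0,0,0,0.02,0,0,0,0.02,0,0]'|grep -E 'posi|ft'; done
```

```text
position: [0.6997, 0.0214, 0.2826]
ft_force: [2.3, -5.8, -0.2]
position: [0.6997, 0.0215, 0.2827]
ft_force: [0.9, -12.1, -1.0]
position: [0.6997, 0.0217, 0.2827]
ft_force: [0.7, -19.7, 0.9]
position: [0.6998, 0.0217, 0.2827]
ft_force: [-1.1, -26.6, -0.0]
position: [0.6998, 0.0218, 0.2826]
ft_force: [-1.5, -32.7, 1.1]
```

```bash
python3 -m crank '[0,-0.04,0,0,0,-0.065,0,0,0,-0.065,0,0]'
python3 -m crank '[0,0,0,0,0,0,0,0,0,0,0,0,0,0,0,0,0,0,0,0,0,0,0,0]' -0.2
python3 -m crank '[0,0,-0.1,0,0,0,-0.3,0,0,0,-0.6,0,0,0,-1,0,0,0,-1,0,0,0,-1,0]'
python3 -m crank '[0.3,0,0,0,0.6,0,0,0,1,0,0,0,1,0,0,0,1,0,0,0]'
python3 -m crank '[0.4,0,0,0,0.8,0,0,0,1,0,0,0,1,0,0,0,1,0,0,0]'
python3 - <<'E'
from h import *
import pickle
d=pickle.load(open('d0.pkl','rb'))
sc=ctrl.get_image('scene');im=ctrl.get_image('wrist')
a=cv2.resize(sc['img'][160:330,230:430],None,fx=2.4,fy=2.4,interpolation=cv2.INTER_CUBIC)
w=cv2.resize(im['img'][:, 100:540],(320,350));o=np.zeros((408,800,3),np.uint8);o[:,:480]=a;o[:350,480:]=w
cv2.imwrite('pics/w9.png',o)
print(blobs(sc['img'],(5,150,120),(15,255,255),30),blobs(sc['img'],(105,130,60),(125,255,255),60))
E
```

```text
time_s: 35.42
position: [0.6997, 0.0215, 0.2826]
orientation: [-3.139, -0.0, 3.059]
ft_force: [1.0, -10.1, 0.8]
opening: 0.014
grasp_force: 30.0
time_s: 35.92
position: [0.6997, 0.0243, 0.2826]
orientation: [3.141, -0.0, 3.062]
ft_force: [-0.8, 1.0, -1.0]
opening: 0.0371
grasp_force: 0.0
time_s: 36.42
position: [0.701, 0.0239, 0.3882]
orientation: [3.141, 0.008, 3.062]
ft_force: [0.6, -0.1, -0.7]
opening: 0.037
grasp_force: 0.0
time_s: 36.83
position: [0.5978, 0.0322, 0.3817]
orientation: [-3.142, -0.002, 3.062]
ft_force: [1.2, -0.1, -0.3]
opening: 0.0375
grasp_force: 0.0
time_s: 37.25
position: [0.5012, 0.0399, 0.3836]
orientation: [3.142, 0.002, 3.062]
ft_force: [0.3, -0.4, 0.7]
opening: 0.0371
grasp_force: 0.0
[([340.0, 189.5], [337, 185, 8, 12, 51]), ([316.7, 200.8], [312, 198, 10, 7, 42]), ([347.6, 210.1], [342, 207, 12, 8, 54]), ([380.6, 220.2], [374, 216, 14, 9, 65]), ([331.6, 272.3], [323, 267, 18, 11, 87])] [([167.1, 234.5], [157, 223, 21, 26, 152]), ([300.3, 250.8], [296, 245, 10, 13, 93]), ([330.0, 261.6], [326, 256, 9, 12, 91]), ([363.2, 274.7], [359, 268, 10, 15, 101]), ([275.7, 321.8], [266, 312, 19, 22, 251])]
```

View pics/w9.png

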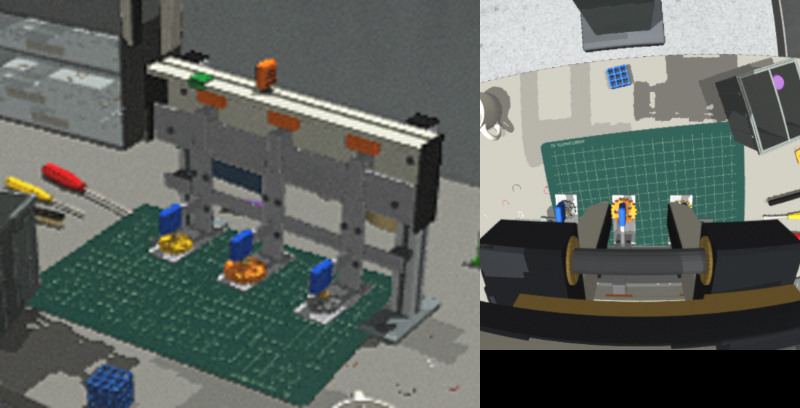

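```bash
python3 -c "
from bench import ctrl
print(ctrl.hand_in())"
```

```text
the job is handed in; nothing more can be done
None
```

The yellow-gear carrier hangs fully down at the free station under the green clip, after being set on the bench and retaken by its blue grip. The orange lock is at its left end stop, nothing else was moved, and the job was handed in after about 37 s of robot time (first crown pinch closed too late and was repeated).

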